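# Mount the brass pattern roller in the leather embossing stand

### The arm

A 6-joint arm with a two-finger parallel gripper is mounted at the origin on the work surface. World frame = base frame: x ahead of the robot, y to its left, z up, the work surface at z = 0. Lengths are in m, angles in degrees, forces in N, time in s.
With the tool pointing down it reaches from about 0.35 to 0.875 m from the base axis. Payload 4.2 kg.
Tool frame: the origin (TCP) lies midway between the tips of the shut fingers; the grasp point (between the pads) lies 19 mm behind it; z points along the fingers, y is the line along which they close (so a half turn about z gives the same grasp; the last joint's range is limited). The gripper opens to 87 mm and grips with 3 to 60 N. Pads are 19 mm wide; open, the fingers measure 117 mm over their backs; the gripper's body (75 mm by 190 mm) begins 51 mm behind the grasp point.
Start: joints at [81.452, 22.042, 0.453, 0, -68.411, -14.817], TCP at [0.248, 0.574, 0.223] pointing down, gripper open.
Joint ranges: [-179.83, 179.83], [-69.29, 118.12], [-61.27, 80.66], [-181.25, 117.63], [-171.15, -9.14], [-177.46, 177.46]. Speed limits (degrees/s): [159.86, 159.86, 180, 180, 180, 180].

### API

Orientations are given as a 3x3 rotation matrix whose columns are the frame's x, y, z axes.
In Python, from station import r, cams gives the robot as it stands.
- The arm moves only by the tool play_rows, never from a script. Its argument "commands" is text: rows parted by semicolons, each of 6 numbers parted by spaces: the shift along the world's x, y, z normalised to -1 to 1, where 1 is 30 mm, then the turn, a rotation vector about the world's x, y, z normalised to -1 to 1, where 1 is 0.15 rad. A call has 1 to 20 rows; each row shifts and turns the commanded pose from where the row before left it; what a row does not reach is not made up. A row lasts 1/10 s, in which the tool goes at most 50 mm and 8.59 degrees, less where a joint would pass 70% of its speed; a pose out of reach is approached as far as the arm can. A call with a number of a shift or a turn outside -1 to 1 is refused whole. A call with a gripper value outside its range is refused whole. "grip" is the finger opening in mm, from 0 to 87, set as the call begins (left out, the last holds). The fingers move at their own pace and stop on an object; the grip force is fixed at half the most. Time passes only in rows, so rows that do not move let the fingers close. It gives the time, the measured TCP pose, the force, the opening and the grip force at its end, in the units of the state.
- r.sense(): the state, without advancing time (a new reading comes with each control period).
- cams.capture(name): name is "side" or "top" or "wrist"; returns (picture, depth): 384x512x3 uint8, blue, green, red; 384x512 float32, m along the optical axis (not along the pixel's ray), 0 where there is no reading.
- cams.camera_info(name): a dict with "mtx" (3x3 intrinsics, pixels), "k1" (the pictures are not rectified: a ray, as slopes to the right and down, at radius r is drawn at 1 + k1 r^2 times it, then the intrinsics apply), "R" (3x3) and "t" (3): a world point X has camera coordinates R X + t. Camera axes: x right, y down, z forward; pixel columns grow to the right and rows downward; lengths in m; the calibration is good to about 2 mm. A picture is of the moment at which its call begins: read the wrist's pose just before it. camera_info takes no time and is no camera call; for the wrist camera it gives the pose at the moment of the call.
- r.finish_job(): hands the job in; it is judged then, once.
The state is a dict: "time_s": time; "joints": joint angles; "joint_velocities": joint speeds; "effort": joint torques, N m; "tcp_pos": TCP position; "ee_rot": TCP orientation; "wrist_force": force on the tool from outside, world axes, zero at the start; "moment": the same for the moment, N m; "gripper_width": opening from 0.0 (shut) to 1.0 (fully open); "gripper_force": force on a finger pad.
Only numpy, scipy, OpenCV 4.12 (cv2) and the standard library are available. Lean on these libraries where they do the work, as an engineer would, in place of code of your own. Each camera call takes 0.05 s, during which the arm holds its last target. There are 200 camera calls.

### The job

Fit the brass pattern roller into the green embossing stand: set it in the cradle between the two blocks, then take the steel axle rod by its shaft, start it into the bore and push it about halfway in. Let go of it there, take hold again further back, at its black knob, and push it fully home until the knob meets the block; finally swing the red keeper shut behind the knob. Leave the black roller, the bottle, the jar and the spool where they are.

Things in the scene. Friction and masses are not known exactly. Their poses are not given: they have to be found in the camera images.
- brass_roller_mid (a point): Centre of the loose brass roller, a hollow cylinder lying on its side (40 mm diameter, 46 mm long, 18 mm through hole, 0.2 to 0.4 kg); x is its axis. It lies in one of two V-cradles of a dark wooden tray (170 x 70 mm), centre 34 mm above the table; the black roller lies in the other cradle, 80 mm away end to end (34 mm between end faces).
- black_roller_mid (a point): Centre of the black pattern roller, the same shape and size as the brass one, in the other cradle of the tray. Not wanted: it must stay there.
- axle_mid (a point): Middle of the axle's shaft: loose level steel rod, 12 mm diameter, black knob at its back; x points along it to the tip. Shaft 146 mm from knob to tip. 0.12 to 0.22 kg, centre of mass about 15 mm behind this point. It starts 50 mm above the table in two V-notched posts (8 mm thick) 50 mm ahead of and behind this point (within 4 mm), with 40 mm free under the rod between them.
- axle_shoulder (a point): Point on the rod's axis at the front face of its black knob, 73 mm behind axle_mid. Fully home, this face meets the stand's front block at bore_mouth.
- axle_tip (a point): Front tip of the axle rod, 73 mm ahead of axle_mid on its axis. The last 12 mm of the shaft taper to 5 mm diameter.
- axle_knob (a point): Centre of the black knob (26 mm diameter, 30 mm long), 88 mm behind axle_mid. When the rod is let go halfway in the bore, this end sags 4 to 8 mm below the bore axis and may jam unless brought back level as it is pushed in.
- bore_mouth (a point): Centre of the bore's mouth in the fixed green stand, 80 mm above the table; x points into the bore, z up. Along x: front block with 14 mm through bore 0 to 60 mm, open gap for the roller 60 to 114 mm, rear block with 17 mm blind bore 114 to 150 mm. Blocks 60 mm wide, tops 22 mm above the bore axis. Before the mouth stand only the base plate (its top 68 mm below the axis) and the keeper.
- seat (a point): Where the roller's centre lies once it rests in the stand: on the bore axis, mid-gap, 87 mm beyond bore_mouth along x, same axes. The gap between the blocks is 54 mm long; the cradle in it is a narrow V of aluminium rails (33 mm wide in all) under the roller, open above and on both y sides.
- keeper_pivot (a point): Upright pivot of the red keeper on the stand, 80 mm above the table: 36 mm before bore_mouth along x and 75 mm to its -y side, axes as bore_mouth. Its hub is 22 mm across, the post 100 mm high.
- keeper_end (a point): Free end of the red keeper, an upright plate 6 mm thick and 34 mm high (63 to 97 mm above the table) that reaches 85 mm from keeper_pivot.
- keeper (a joint): Angle of the keeper about its upright pivot, rad: 0 shut against a stop (plate along +y of bore_mouth from the pivot, across the bore's line, its face 3 mm behind the knob of a rod that is home); grows as it swings out counter-clockwise seen from above, 1.57 pointing along -x of bore_mouth, end stop 2.0. Starts open at 1.4 to 1.9. Stays where left; about 1 N at its end moves it.
- bottle: Clear water bottle with a blue cap, 64 mm diameter, 190 mm high, standing, bystander. Origin at the centre of its underside.
- thread_spool: Green spool standing on end, 40 mm diameter, 50 mm high, bystander. Origin at the centre of its underside.
- dye_jar: Amber jar with a black lid, 52 mm diameter, 60 mm high, bystander. Origin at the centre of its underside.
Things that resemble listed ones, but are neither listed nor needed, are in the scene too. Of the things that look like the part that bears axle_mid, the larger one is meant.

How it is judged (in metres and radians):
On the way, in this order (a step that is already met when the one before it is completed fails the run):
1. the brass roller rests in the stand's cradle, released (x of brass_roller_mid in the frame of seat between -0.006 and 0.006 m and y of brass_roller_mid in the frame of seat between -0.004 and 0.004 m and z of brass_roller_mid in the frame of seat between -0.004 and 0.004 m and angle between the x axis of brass_roller_mid and the x axis of seat, either way round below 0.17 rad and contact force between the fingers and brass_roller below 0.2 N), for 0.2 s.
2. the axle rod, held by its shaft, is about halfway into the bore (tip 35 to 110 mm in) (x of axle_tip in the frame of bore_mouth between 0.035 and 0.11 m and angle between the x axis of axle_mid and the x axis of bore_mouth, either way round below 0.12 rad and y of axle_mid in the frame of bore_mouth between -0.012 and 0.012 m and contact force between the fingers and axle above 1 N and x of the grasp point in the frame of axle_shoulder above 0.003 m), for 0.1 s.
3. the rod is let go there, staying about halfway in the bore (x of axle_tip in the frame of bore_mouth between 0.035 and 0.11 m and angle between the x axis of axle_mid and the x axis of bore_mouth, either way round below 0.12 rad and contact force between the fingers and axle below 0.2 N), for 0.1 s.
4. the rod is fully home: its knob meets the front block (x of axle_shoulder in the frame of bore_mouth above -0.003 m and distance between axle_shoulder and bore_mouth below 0.005 m and angle between the x axis of axle_mid and the x axis of bore_mouth, either way round below 0.06 rad), for 0.1 s.
5. the keeper is shut behind the knob (value of joint keeper below 0.12 rad), for 0.1 s.
At the end, for the whole second after the job is handed in: Brass roller in the cradle (centre within 6 mm of the seat along the bore, 8 mm in all, axis within 10 deg); rod through it and home, at rest (knob face within 3 mm of the block, 5 mm of the mouth centre, axis within 3.4 deg); keeper within 0.12 rad of shut (all of step 4 and x of brass_roller_mid in the frame of seat between -0.006 and 0.006 m and distance between brass_roller_mid and seat below 0.008 m and angle between the x axis of brass_roller_mid and the x axis of seat, either way round below 0.17 rad and value of joint keeper below 0.12 rad and linear speed of axle below 0.02 m/s); the robot touches nothing.
It fails at once if the black roller is moved more than 30 mm (distance of black_roller_mid from where it was at the start of the episode above 0.03 m).
It fails at once if the bottle, the jar or the spool is moved more than 40 mm (distance of any of bottle, thread_spool, dye_jar from where it was at the start of the episode above 0.04 m).
It also fails if it takes over 72 s, if anything falls off the work surface, if the arm or the gripper's body presses on something with over 40 N, if the wrist force passes 120 N, or if a joint passes its speed limit or range.

## Working session

There is one attempt and no reset: what is moved stays moved. The work goes in short steps, Python scripts to look and compute and a tool call to move; the robot and the scene stay as the last step left them, time stands still between calls to the robot, and variables do not carry over. Pictures are saved under pics/ and viewed, at most 10 in all, crops included, and the job is handed in when it is done.

Besides the shell and the picture viewer there is one more tool, called after "Request:" by a JSON object that holds its "op" and its "data". play_rows: Moves the arm, as the interface text tells. Scaled input: -1 to 1 covers 30 mm each way for a shift and 0.15 rad each way for a turn. Its arguments: {"type":"object","properties":{"commands":{"type":"string"},"grip":{"type":"number"}},"required":["commands"]}

```bash
ls; mkdir -p pics; cat > h.py <<'E'
import numpy as np, cv2
from station import r, cams
def load(n):
    d=np.load(f'/tmp/{n}.npz'); return d['p'],d['d'],d['K'],float(d['k1']),d['R'],d['t']
def cap(n,tag):
    i=cams.camera_info(n); p,d=cams.capture(n)
    np.savez(f'/tmp/{tag}.npz',p=p,d=d,K=i['mtx'],k1=i['k1'],R=i['R'],t=i['t'])
    cv2.imwrite(f'pics/{tag}.png',p)
def cloud(tag):
    p,d,K,k1,R,t=load(tag)
    h,w=d.shape; u,v=np.meshgrid(np.arange(w,dtype=float),np.arange(h,dtype=float))
    s=cv2.undistortPoints(np.stack([u,v],-1).reshape(-1,1,2),K,np.array([k1,0,0,0,0.])).reshape(h,w,2)
    c=np.dstack([s[...,0]*d,s[...,1]*d,d])
    return p,(c-np.ravel(t))@R, d>0   # R^T(c-t)
def proj(tag,X):
    p,d,K,k1,R,t=load(tag)
    q,_=cv2.projectPoints(np.atleast_2d(np.float64(X)),cv2.Rodrigues(np.float64(R))[0],np.float64(np.ravel(t)),K,np.array([k1,0,0,0,0.])); return q.reshape(-1,2)
E
python3 - <<'E'
from h import *
cap('top','top0');cap('side','side0');cap('wrist','wr0')
for n in('top','side'):
    i=cams.camera_info(n);print(n,-np.array(i['R']).T@np.ravel(i['t']),np.array(i['R'])[2],i['k1'])
s=r.sense();print(s['tcp_pos'],s['ee_rot'],s['wrist_force'],s['time_s'])
a=np.hstack([cv2.imread('pics/top0.png')]);
E
```

```text
pics
top [ 0.40282671 -0.01809456  1.55611534] [ 0.03058078  0.01220805 -0.99945774] -0.17522136719150966
side [ 0.1195071  -0.66271867  0.77160709] [ 0.33553827  0.65302335 -0.67895109] -0.010351587241610317
[0.24768241 0.5733146  0.22173172] [[ 9.17939404e-01 -3.96720230e-01 -5.56075379e-04]
 [-3.96720603e-01 -9.17938055e-01 -1.57833064e-03]
 [ 1.15712941e-04  1.66941844e-03 -9.99998600e-01]] [-0.37393981 -0.54783519 -0.11716564] 0.15
```

View pics/top0.png

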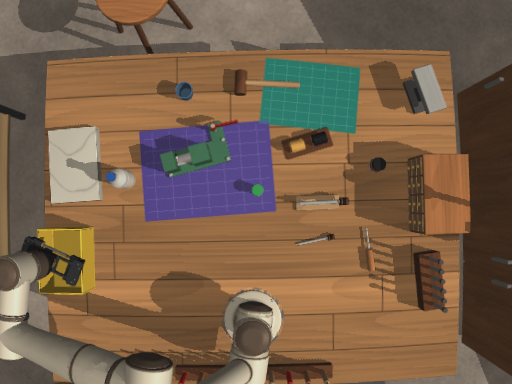

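View pics/side0.png

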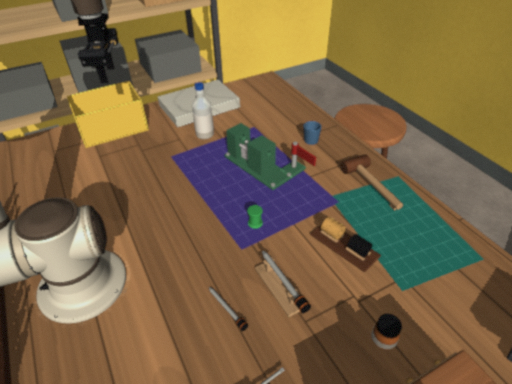

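Candidates. Axle: rod in posts, top (322,202) / side (283,280), larger; small rod lying at top (315,239) / side (228,308) is a decoy. Roller: brass at top (297,145), black at (317,138). The stand is at (195,155), with the keeper at (225,125).

```bash
python3 - <<'E'
from h import *
out=[]
for tag,boxes in(('top0',{'stand':(155,115,245,182),'tray':(275,122,340,165),'axle':(285,185,360,215)}),('side0',{'stand':(215,115,325,195),'tray':(300,205,390,280),'axle':(245,235,325,320)})):
    p,X,ok=cloud(tag)
    print(tag,'table z',np.median(X[ok][(abs(X[ok][:,2])<.03)][:,2]))
    for n,(a,b,c,d) in boxes.items():
        Z=X[b:d,a:c];P=p[b:d,a:c].astype(int);hsv=cv2.cvtColor(P.astype(np.uint8),cv2.COLOR_BGR2HSV)
        z=Z[...,2]
        def rect(m,l):
            if m.sum()<4:print(l,'few');return
            q=Z[m];rr=cv2.minAreaRect(q[:,:2].astype(np.float32)*1000);print(tag,l,m.sum(),'med',np.median(q,0).round(4),'rect',np.round(rr[0],1),np.round(rr[1],1),round(rr[2],1))
        if n=='stand':
            H=hsv[...,0];S=hsv[...,1]
            g=(H>45)&(H<85)&(S>60)
            rect(g&(z>.092)&(z<.112),'greentop')
            rect(((H<8)|(H>172))&(S>120)&(z>.05),'red')
        elif n=='tray':
            H=hsv[...,0]
            rect((H>16)&(H<30)&(hsv[...,1]>110)&(z>.035)&(z<.07),'brass'); rect((hsv[...,2]<45)&(z>.04)&(z<.07),'black')
            rect((z>.008)&(z<.08),'all')
        else: rect((z>.04)&(z<.08),'axle')
    cv2.imwrite
a=cv2.imread('pics/side0.png')
c=[cv2.resize(a[110:200,215:335],(480,360),interpolation=2),cv2.resize(a[200:330,240:400],(480,390),interpolation=2)[:360]]
cv2.imwrite('pics/crop1.png',np.hstack(c)[:, :800])
E
```

```text
top0 table z 0.0016036989178353843
top0 greentop 577 med [0.561  0.1803 0.1029] rect [561.4 207.4] [ 60.3 156.9] 14.2
top0 red 67 med [0.666  0.0806 0.0971] rect [666.7  79.8] [12.8 91.7] 14.9
top0 brass 151 med [ 0.5965 -0.1648  0.0527] rect [ 598. -165.] [36.5 46.5] 16.2
top0 black 146 med [ 0.6187 -0.2406  0.0528] rect [ 619.6 -242. ] [37.9 46.6] 15.3
top0 all 797 med [ 0.6071 -0.2053  0.0143] rect [ 609.  -203.7] [221.3 147.5] 88.9
top0 axle 245 med [ 0.4038 -0.2652  0.0567] rect [ 404.1 -245.3] [ 24.8 176.2] 1.3
side0 table z 0.0004373681912137804
side0 greentop 479 med [0.558  0.1774 0.1024] rect [559.6 209.8] [ 61.9 156.3] 14.3
side0 red 251 med [0.6662 0.0801 0.0832] rect [668.8  80.2] [18.7 89.8] 16.8
side0 brass 269 med [ 0.5891 -0.1678  0.05  ] rect [ 595.6 -163.5] [39.  46.8] 16.0
side0 black 244 med [ 0.6118 -0.2441  0.0507] rect [ 617.2 -240.9] [34.7 47.8] 17.4
side0 all 1252 med [ 0.6024 -0.2163  0.0304] rect [ 607.9 -202.3] [ 70.4 168.5] 17.0
side0 axle 549 med [ 0.3999 -0.277   0.055 ] rect [ 402.3 -242.6] [ 26.  175.4] 0.7
```

View pics/crop1.png

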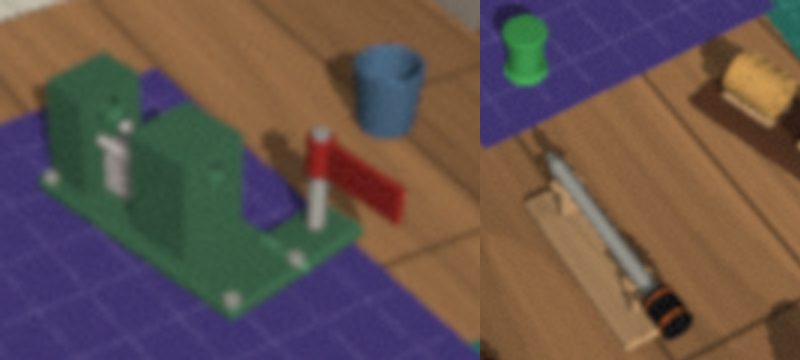

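Request:
{"op": "play_rows", "data": {"commands": "0.466 -0.983 0 0 0 -0.237;0.466 -0.983 0 0 0 -0.237;0.466 -0.983 0 0 0 -0.237;0.466 -0.983 0 0 0 -0.237;0.466 -0.983 0 0 0 -0.237;0.466 -0.983 0 0 0 -0.237;0.466 -0.983 0 0 0 -0.237;0.466 -0.983 0 0 0 -0.237;0.466 -0.983 0 0 0 -0.237;0.466 -0.983 0 0 0 -0.237;0.466 -0.983 0 0 0 -0.237;0.466 -0.983 0 0 0 -0.237;0.466 -0.983 0 0 0 -0.237;0.466 -0.983 0 0 0 -0.237;0.466 -0.983 0 0 0 -0.237;0.466 -0.983 0 0 0 -0.237;0.466 -0.983 0 0 0 -0.237;0.466 -0.983 0 0 0 -0.237;0.466 -0.983 0 0 0 -0.237;0.466 -0.983 0 0 0 -0.237", "grip": 80}}

```text
time_s: 2.15
tcp_pos: [0.5276, -0.0174, 0.2223]
ee_rot: [[0.435, -0.9, -0.001], [-0.9, -0.435, 0.0], [-0.0, 0.0, -1.0]]
wrist_force: [0.1, 0.6, 0.5]
gripper_width: 0.923
gripper_force: 0.0
```

Request:
{"op": "play_rows", "data": {"commands": "0.466 -0.983 0 0 0 -0.237;0.466 -0.983 0 0 0 -0.237;0.466 -0.983 0 0 0 -0.237;0.466 -0.983 0 0 0 -0.237;0.466 -0.983 0 0 0 -0.237;0 0 0 0 0 0;0 0 0 0 0 0"}}

```text
time_s: 2.85
tcp_pos: [0.597, -0.164, 0.2216]
ee_rot: [[0.27, -0.963, -0.002], [-0.963, -0.27, 0.0], [-0.001, 0.001, -1.0]]
wrist_force: [-0.5, -0.1, -0.5]
gripper_width: 0.919
gripper_force: 0.0
```

```bash
python3 - <<'E'
from h import *
s=r.sense();print(s['tcp_pos'],s['ee_rot'],s['wrist_force'],s['time_s'])
cap('wrist','wr1')
E
```

```text
[ 0.59695886 -0.16396226  0.22160004] [[ 2.69549085e-01 -9.62985193e-01 -1.67582046e-03]
 [-9.62986230e-01 -2.69550187e-01  4.66962547e-04]
 [-9.01395738e-04  1.48792270e-03 -9.99998487e-01]] [-0.49207883 -0.07557962 -0.45053873] 2.85
```

View pics/wr1.png

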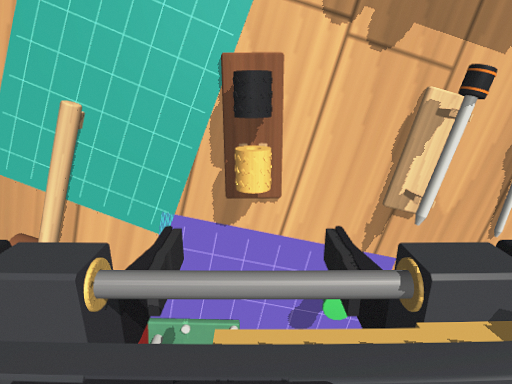

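Wrist view: brass roller at (253,168), black at (253,92), and the axle with shaft from (422,220) to its knob at (478,82).

```bash
python3 - <<'E'
from h import *
p,X,ok=cloud('wr1')
def reg(l,a,b,c,d,zl,zh):
    Z=X[b:d,a:c].reshape(-1,3);q=Z[(Z[:,2]>zl)&(Z[:,2]<zh)]
    rr=cv2.minAreaRect(q[:,:2].astype(np.float32)*1000);print(l,len(q),'zmax',np.percentile(q[:,2],98).round(4),np.round(rr[0],1),np.round(rr[1],1),round(rr[2],1));return q
reg('brass',225,135,285,205,.035,.07)
reg('brasstop',225,135,285,205,.046,.07)
reg('black',225,60,285,125,.035,.07)
q=reg('tray',215,45,290,205,.006,.03);print(np.percentile(q[:,2],[10,30,50,70,90]).round(4))
q=reg('axle',405,55,505,230,.047,.08)
c=q[:,:2].mean(0);u,s,v=np.linalg.svd(q[:,:2]-c);print(c,v[0])
q=reg('posts',395,90,470,220,.004,.044);print(np.percentile(q[:,2],[10,30,50,70,90]).round(4))
reg('table',60,100,210,150,-.02,.02)
# cross profile of tray through brass centre along tool y
d=np.array([.963,.27]);o=np.array([.597,-.164])
Z=X[45:215,200:300].reshape(-1,3);w=(Z[:,:2]-o);al=w@np.array([-.27,.963]);cr=w@d
for k in range(-40,41,5):
    m=(abs(al)<25)&(abs(cr-k/1000)<.0025);m=(abs(al)<.023)&(abs(cr-k/1000)<.0025)
    if m.any():print(k,np.median(Z[m,2]).round(4),Z[m,2].max().round(4))
E
```

```text
brass 1538 zmax 0.0552 [ 597.4 -164.2] [40.8 46.8] 16.0
brasstop 1253 zmax 0.0553 [ 597.7 -164.2] [33.5 46.9] 16.4
black 1822 zmax 0.0552 [ 619.6 -241.8] [41.3 46.4] 16.0
tray 5212 zmax 0.0166 [ 608.6 -203.1] [ 69.9 169.9] 16.1
[0.0072 0.0078 0.0083 0.0087 0.0094]
axle 2713 zmax 0.0633 [ 403.4 -243.7] [ 25.2 175.5] 1.7
[ 0.40624036 -0.26227732] [-0.04317016  0.99906773]
posts 4215 zmax 0.0297 [ 405.6 -232.1] [ 44.6 150.4] 1.8
[0.009  0.0098 0.0102 0.0107 0.0115]
table 6620 zmax 0.0033 [ 744.2 -170.4] [176.7  58.5] 15.2
-40 0.0004 0.0026
-35 0.0012 0.0104
-30 0.0084 0.0104
-25 0.0083 0.0103
-20 0.0382 0.0437
-15 0.0467 0.051
-10 0.0512 0.0543
-5 0.0533 0.0565
0 0.0542 0.0566
5 0.0534 0.0559
10 0.0515 0.0544
15 0.0478 0.051
20 0.0412 0.0464
25 0.0082 0.0101
30 0.0084 0.0102
35 0.0066 0.0103
40 0.0005 0.0027
```

Request:
{"op": "play_rows", "data": {"commands": "0 0 -0.9 0 0 0.06;0 0 -0.9 0 0 0;0 0 -0.9 0 0 0;0 0 -0.9 0 0 0;0 0 -0.9 0 0 0;0 0 -0.9 0 0 0;0 0 -0.7 0 0 0;0 0 -0.5 0 0 0;0 0 -0.22 0 0 0;0 0 0 0 0 0;0 0 0 0 0 0"}}

```text
time_s: 4.0
tcp_pos: [0.598, -0.1631, 0.019]
ee_rot: [[0.281, -0.96, 0.002], [-0.96, -0.281, -0.0], [0.001, -0.002, -1.0]]
wrist_force: [-0.4, 0.3, 0.7]
gripper_width: 0.918
gripper_force: 0.0
```

Request:
{"op": "play_rows", "data": {"commands": "0 0 0 0 0 0;0 0 0 0 0 0;0 0 0 0 0 0;0 0 0 0 0 0;0 0 0 0 0 0;0 0 0 0 0 0;0 0 0 0 0 0", "grip": 30}}

```text
time_s: 4.7
tcp_pos: [0.5972, -0.1636, 0.018]
ee_rot: [[0.279, -0.96, -0.0], [-0.96, -0.279, -0.0], [-0.0, 0.0, -1.0]]
wrist_force: [-0.9, -0.6, 0.8]
gripper_width: 0.455
gripper_force: 30.2
```

Request:
{"op": "play_rows", "data": {"commands": "0 0 0.5 0 0 0;0 0 0.9 0 0 0;0 0 1 0 0 0;0 0 1 0 0 0;0 0 1 0 0 0;0 0 1 0 0 0;0 0 1 0 0 0;0 0 0.4 0 0 -0.22"}}

```text
time_s: 5.5
tcp_pos: [0.5982, -0.1636, 0.2246]
ee_rot: [[0.247, -0.969, 0.004], [-0.969, -0.247, -0.0], [0.001, -0.004, -1.0]]
wrist_force: [-0.3, 0.3, -2.5]
gripper_width: 0.46
gripper_force: 30.4
```

Request:
{"op": "play_rows", "data": {"commands": "-0.126 0.943 0 0 0 0;-0.126 0.943 0 0 0 0;-0.126 0.943 0 0 0 0;-0.126 0.943 0 0 0 0;-0.126 0.943 0 0 0 0;-0.126 0.943 0 0 0 0;-0.126 0.943 0 0 0 0;-0.126 0.943 0 0 0 0;-0.126 0.943 0 0 0 0;-0.126 0.943 0 0 0 0;-0.126 0.943 0 0 0 0;-0.126 0.943 0 0 0 0;-0.126 0.943 0 0 0 0;-0.126 0.943 0 0 0 0;-0.126 0.943 0 0 0 0;-0.126 0.943 0 0 0 0;-0.126 0.943 0 0 0 0;0 0 0 0 0 0;0 0 0 0 0 0;0 0 0 0 0 0"}}

```text
time_s: 7.5
tcp_pos: [0.5327, 0.3165, 0.2212]
ee_rot: [[0.247, -0.969, -0.002], [-0.969, -0.247, -0.001], [0.001, 0.002, -1.0]]
wrist_force: [-0.6, 0.5, -3.1]
gripper_width: 0.459
gripper_force: 30.4
```

```bash
python3 - <<'E'
from h import *
s=r.sense();print(s['tcp_pos'],s['ee_rot'],s['gripper_width'],s['time_s'])
cap('wrist','wr2')
p,X,ok=cloud('wr2')
hsv=cv2.cvtColor(p,cv2.COLOR_BGR2HSV);H=hsv[...,0];S=hsv[...,1];z=X[...,2]
lo=(np.arange(384)<400)[:,None]
g=(H>45)&(H<85)&(S>60)&ok&(X[...,0]>.45)&(X[...,0]<.7)&(X[...,1]>.02)&(X[...,1]<.32)
def rect(m,l):
    q=X[m]
    if len(q)<5:print(l,'few');return
    rr=cv2.minAreaRect(q[:,:2].astype(np.float32)*1000);print(l,len(q),q[:,2].mean().round(4),np.round(rr[0],1),np.round(rr[1],1),round(rr[2],1))
gt=g&(z>.09)&(z<.112)
rect(gt,'top')
# front block: split along bore dir
bx=np.array([-.246,.969]);al=(X[...,:2]-[.579,.1358])@bx
rect(gt&(al<.075),'front');rect(gt&(al>.1),'rear')
rect(g&(z>.004)&(z<.03),'base')
rect(((H<8)|(H>172))&(S>120)&(z>.05)&(z<.12)&ok,'red')
E
```

```text
[0.53268434 0.31651907 0.22116953] [[ 2.47007662e-01 -9.69012240e-01 -1.57891496e-03]
 [-9.69013258e-01 -2.47006052e-01 -1.14741606e-03]
 [ 7.21858655e-04  1.81341009e-03 -9.99998095e-01]] 0.4593770388668715 7.5
top 6093 0.1022 [555.6 226.5] [ 60.2 121.3] 14.6
front 2754 0.102 [567.8 180.4] [59.8 25.8] 14.5
rear 3339 0.1024 [545.6 265. ] [60.1 41.7] 14.3
base 2513 0.0124 [558.1 217.3] [ 83.2 147.5] 14.5
red few
```

View pics/wr2.png

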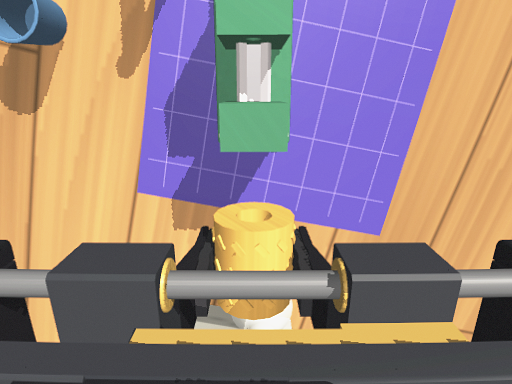

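```bash
python3 - <<'E'
from h import *
p,X,ok=cloud('wr2')
hsv=cv2.cvtColor(p,cv2.COLOR_BGR2HSV);H=hsv[...,0];S=hsv[...,1]
a=np.radians(14.4);bx=np.array([-np.sin(a),np.cos(a)]);by=np.array([-np.cos(a),-np.sin(a)]);m0=np.array([.5792,.1358])
for zl,zh in((.1,.106),(.098,.107)):
    m=(H>45)&(H<85)&(S>60)&(abs(X[...,2]-(zl+zh)/2)<(zh-zl)/2)&(X[...,0]>.45)&(X[...,0]<.7)&(X[...,1]>.02)&(X[...,1]<.32)
    q=X[m];al=(q[:,:2]-m0)@bx*1000;la=(q[:,:2]-m0)@by*1000
    for l,k in(('front',al<87),('rear',al>87)):
        for w in(0,):
            print(l,np.percentile(al[k],[.5,2,50,98,99.5]).round(1),np.percentile(la[k],[.5,50,99.5]).round(1))
    # lateral edges vs al -> yaw
    for lo in(35,45,55,115,125,135,145):
        k=(al>lo)&(al<lo+8)
        if k.sum()>20:print(lo,np.percentile(la[k],[1,99]).round(1),end=' ')
    print()
# held roller: axis & centre
m=(H>16)&(H<30)&(S>100)&(abs(X[...,0]-.5327)<.04)&(abs(X[...,1]-.3165)<.05)&(X[...,2]>.2)&(X[...,2]<.27)
q=X[m];w=q[:,:2]-[.5327,.3165];print('roller',len(q),np.percentile(w@bx*1000,[1,99]).round(1),np.percentile(w@by*1000,[1,99]).round(1),q[:,2].min(),q[:,2].max())
E
```

```text
front [33.4 33.7 45.8 58.4 58.6] [-29.6  -0.   29.5]
rear [112.7 112.8 132.3 153.4 154.2] [-29.3  -0.1  30. ]
35 [-29.4  29.3] 45 [-29.7  29.6] 55 [-29.1  29.1] 115 [-29.4  30. ] 125 [-28.9  30.2] 135 [-29.1  29.7] 145 [-28.8  29.1] 
front [33.4 33.7 46.  58.6 58.7] [-29.6  -0.   29.5]
rear [112.7 112.8 132.3 153.4 154.2] [-29.3  -0.1  30. ]
35 [-29.4  29.3] 45 [-29.7  29.6] 55 [-29.1  29.1] 115 [-29.4  30. ] 125 [-28.9  30.2] 135 [-29.1  29.7] 145 [-28.8  29.1] 
roller 6272 [-24.4  21.2] [-19.5  18.6] 0.2174328797760786 0.26669424768226946
```

Request:
{"op": "play_rows", "data": {"commands": "0.208 -0.806 0 0 0 0;0.208 -0.806 0 0 0 0;0.208 -0.806 0 0 0 0;0.208 -0.806 0 0 0 0;0 0 -0.6 0 0 0;0 0 -0.8 0 0 0;0 0 -0.8 0 0 0;0 0 -0.8 0 0 0;0 0 -0.4 0 0 0;0 0 0 0 0 0;0 0 0 0 0 0;0 0 0 0 0 0"}}

```text
time_s: 8.75
tcp_pos: [0.5591, 0.2211, 0.1216]
ee_rot: [[0.248, -0.969, 0.003], [-0.969, -0.248, 0.002], [-0.001, -0.003, -1.0]]
wrist_force: [0.6, -0.0, -4.4]
gripper_width: 0.458
gripper_force: 30.4
```

Request:
{"op": "play_rows", "data": {"commands": "0 0 -0.3 0 0 0;0 0 0 0 0 0;0 0 0 0 0 0"}}

```text
time_s: 9.05
tcp_pos: [0.5579, 0.2206, 0.1108]
ee_rot: [[0.248, -0.969, -0.0], [-0.969, -0.248, -0.0], [0.0, 0.0, -1.0]]
wrist_force: [0.4, -0.1, -2.8]
gripper_width: 0.457
gripper_force: 30.4
```

Request:
{"op": "play_rows", "data": {"commands": "0 -0.01 -0.3 0 0 0;0 0 -0.3 0 0 0;0 0 -0.3 0 0 0;0 0 -0.25 0 0 0;0 0 -0.2 0 0 0;0 0 -0.1 0 0 0;0 0 -0.07 0 0 0;0 0 0 0 0 0;0 0 0 0 0 0"}}

```text
time_s: 9.95
tcp_pos: [0.5583, 0.2205, 0.0657]
ee_rot: [[0.248, -0.969, 0.001], [-0.969, -0.248, 0.0], [-0.0, -0.001, -1.0]]
wrist_force: [-0.3, -0.0, -3.1]
gripper_width: 0.457
gripper_force: 30.4
```

Request:
{"op": "play_rows", "data": {"commands": "0 0 -0.04 0 0 0;0 0 -0.04 0 0 0;0 0 0 0 0 0;0 0 0 0 0 0"}}

```text
time_s: 10.35
tcp_pos: [0.5584, 0.2206, 0.0647]
ee_rot: [[0.248, -0.969, 0.001], [-0.969, -0.248, 0.001], [-0.0, -0.002, -1.0]]
wrist_force: [-3.0, -0.6, 5.0]
gripper_width: 0.458
gripper_force: 30.0
```

Request:
{"op": "play_rows", "data": {"commands": "0 0 0 0 0 0;0 0 0 0 0 0;0 0 0 0 0 0;0 0 0 0 0 0;0 0 0 0 0 0", "grip": 70}}

```text
time_s: 10.85
tcp_pos: [0.5582, 0.2204, 0.0628]
ee_rot: [[0.248, -0.969, 0.0], [-0.969, -0.248, -0.0], [0.0, -0.0, -1.0]]
wrist_force: [0.0, -0.7, 0.4]
gripper_width: 0.778
gripper_force: 0.0
```

Request:
{"op": "play_rows", "data": {"commands": "0 0 0.5 0 0 0;0 0 0.9 0 0 0;0 0 0.9 0 0 0;0 0 0.9 0 0 0;0 0 0.9 0 0 0;0 0 0 0 0 0"}}

```text
time_s: 11.45
tcp_pos: [0.5604, 0.2216, 0.1906]
ee_rot: [[0.248, -0.969, 0.008], [-0.969, -0.248, 0.004], [-0.002, -0.009, -1.0]]
wrist_force: [-0.0, -0.5, -0.2]
gripper_width: 0.805
gripper_force: 0.0
```

```bash
python3 - <<'E'
from h import *
cap('side','side1');cap('top','top1')
for tag in('side1','top1'):
    p,X,ok=cloud(tag);hsv=cv2.cvtColor(p,cv2.COLOR_BGR2HSV);H=hsv[...,0]
    m=(H>14)&(H<30)&(hsv[...,1]>100)&(np.linalg.norm(X[...,:2]-[.558,.219],axis=-1)<.035)&(X[...,2]>.07)&(X[...,2]<.12)
    q=X[m];
    if len(q)<5:print(tag,'none');continue
    rr=cv2.minAreaRect(q[:,:2].astype(np.float32)*1000);print(tag,len(q),q[:,2].max(),np.round(rr[0],1),np.round(rr[1],1),rr[2])
cv2.imwrite('pics/c2.png',cv2.resize(cv2.imread('pics/side1.png')[110:200,215:335],(480,360),interpolation=2))
E
```

```text
side1 139 0.1046622055093993 [552.1 216. ] [34.1 56.7] 6.771245002746582
top1 78 0.10614827951817538 [561.8 218.5] [36.3 54.4] 1.1786363124847412
```

View pics/c2.png

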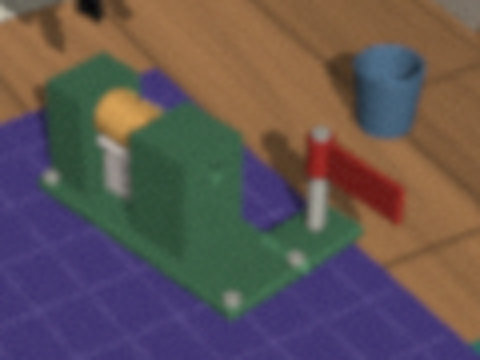

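Roller sits in the cradle between the blocks. Next, the axle.

Request:
{"op": "play_rows", "data": {"commands": "-0.323 -0.967 0 0 0 -0.092;-0.323 -0.967 0 0 0 -0.092;-0.323 -0.967 0 0 0 -0.092;-0.323 -0.967 0 0 0 -0.092;-0.323 -0.967 0 0 0 -0.092;-0.323 -0.967 0 0 0 -0.092;-0.323 -0.967 0 0 0 -0.092;-0.323 -0.967 0 0 0 -0.092;-0.323 -0.967 0 0 0 -0.092;-0.323 -0.967 0 0 0 -0.092;-0.323 -0.967 0 0 0 -0.092;-0.323 -0.967 0 0 0 -0.092;-0.323 -0.967 0 0 0 -0.092;-0.323 -0.967 0 0 0 -0.092;-0.323 -0.967 0 0 0 -0.092;-0.323 -0.967 0 0 0 -0.092;0 0 -0.5 0 0 0;0 0 -0.5 0 0 0;0 0 0 0 0 0;0 0 0 0 0 0", "grip": 50}}

```text
time_s: 13.55
tcp_pos: [0.4026, -0.2437, 0.1553]
ee_rot: [[0.03, -1.0, -0.002], [-1.0, -0.03, 0.0], [-0.0, 0.002, -1.0]]
wrist_force: [0.1, -0.2, 0.9]
gripper_width: 0.575
gripper_force: 0.0
```

Request:
{"op": "play_rows", "data": {"commands": "0 0 0 0 0 0;0 0 0 0 0 0"}}

```text
time_s: 13.75
tcp_pos: [0.4035, -0.2437, 0.1565]
ee_rot: [[0.03, -1.0, 0.001], [-1.0, -0.03, -0.0], [0.0, -0.001, -1.0]]
wrist_force: [0.3, 0.3, -0.2]
gripper_width: 0.572
gripper_force: 0.0
```

Request:
{"op": "play_rows", "data": {"commands": "0 0 -0.6 0 0 0;0 0 -0.8 0 0 0;0 0 -0.8 0 0 0;0 0 -0.8 0 0 0;0 0 -0.6 0 0 0;0 0 -0.4 0 0 0;0 0 -0.15 0 0 0;0 0 0 0 0 0;0 0 0 0 0 0;0 0 0 0 0 0"}}

```text
time_s: 14.75
tcp_pos: [0.4037, -0.2439, 0.0323]
ee_rot: [[0.03, -1.0, 0.002], [-1.0, -0.03, -0.0], [0.001, -0.002, -1.0]]
wrist_force: [-0.1, 0.1, -0.5]
gripper_width: 0.576
gripper_force: 0.0
```

Request:
{"op": "play_rows", "data": {"commands": "0 0 0 0 0 0;0 0 0 0 0 0;0 0 0 0 0 0;0 0 0 0 0 0;0 0 0 0 0 0;0 0 0 0 0 0;0 0 0 0 0 0", "grip": 0}}

```text
time_s: 15.45
tcp_pos: [0.4019, -0.2437, 0.0313]
ee_rot: [[0.029, -1.0, -0.002], [-1.0, -0.029, 0.0], [-0.001, 0.002, -1.0]]
wrist_force: [-2.3, -0.7, 3.0]
gripper_width: 0.127
gripper_force: 30.0
```

Request:
{"op": "play_rows", "data": {"commands": "0 0 0.4 0 0 0;0 0 0.8 0 0 0;0 0 1 0 0 0;0 0 1 0 0 0;0 0 0.8 0 0 0;0.693 0.847 0 0 0 0.148;0.693 0.847 0 0 0 0.148;0.693 0.847 0 0 0 0.148;0.693 0.847 0 0 0 0.148;0.693 0.847 0 0 0 0.148;0.693 0.847 0 0 0 0.148;0.693 0.847 0 0 0 0.148;0.693 0.847 0 0 0 0.148;0.693 0.847 0 0 0 0.148;0.693 0.847 0 0 0 0.148;0 0 -0.5 0 0 0;0 0 -0.5 0 0 0;0 0 0 0 0 0;0 0 0 0 0 0;0 0 0 0 0 0"}}

```text
time_s: 17.45
tcp_pos: [0.6115, 0.0103, 0.1222]
ee_rot: [[0.249, -0.969, 0.002], [-0.969, -0.249, 0.0], [0.0, -0.002, -1.0]]
wrist_force: [-0.7, 0.3, -2.2]
gripper_width: 0.124
gripper_force: 30.0
```

```bash
python3 - <<'E'
from h import *
s=r.sense();print(s['tcp_pos'],s['ee_rot'],s['gripper_width'],s['time_s'])
T=np.array(s['tcp_pos'])
a=np.radians(14.4);bx=np.array([-np.sin(a),np.cos(a)]);by=np.array([-np.cos(a),-np.sin(a)])
for c in('top','side','wrist'):
    cap(c,c+'3');p,X,ok=cloud(c+'3')
    w=X[...,:2]-T[:2];al=w@bx;la=w@by;z=X[...,2]-T[2]
    m=(abs(la)<.03)&(al>-.1)&(al<.11)&(z>0)&(z<.04)&ok&((al>.02)|(al<-.02))
    print(c,m.sum())
    for lo in range(-95,105,15):
        k=m&(al>lo/1e3)&(al<lo/1e3+.015)
        if k.sum()>3:print(lo,k.sum(),'lat',np.percentile(la[k]*1e3,[5,50,95]).round(1),'z',np.percentile(z[k]*1e3,[5,50,95]).round(1))
    if m.sum():print('al ext',np.percentile(al[m],[.5,99.5]).round(4))
E
```

```text
[0.61147214 0.01026088 0.12223567] [[ 2.48739180e-01 -9.68569175e-01  1.60401397e-03]
 [-9.68570475e-01 -2.48739231e-01  1.70579082e-04]
 [ 2.33763561e-04 -1.59603027e-03 -9.99998699e-01]] 0.12396202106064064 17.45
top 125
-95 20 lat [-11.    0.2  10.5] z [21.8 32.2 35.7]
-80 38 lat [-12.   -0.2  10.2] z [25.6 30.9 34.7]
-65 29 lat [-12.2  -0.7   9.1] z [19.1 28.5 35.3]
-50 9 lat [-5.  -1.2  4.2] z [21.7 25.7 30.3]
25 4 lat [-1.2  2.3  4.2] z [21.7 23.3 24.3]
40 11 lat [0.1 2.1 4.9] z [24.  26.5 30.7]
55 7 lat [0.6 2.3 4.1] z [20.9 24.  27.9]
70 7 lat [0.4 2.  4. ] z [18.4 20.1 27.2]
al ext [-0.0874  0.0821]
side 191
-95 55 lat [-9.9  2.7 11.3] z [11.2 23.6 32.2]
-80 55 lat [-6.7  8.5 13.1] z [15.9 27.9 32.4]
-65 30 lat [-1.6  6.6 12.4] z [15.5 27.6 32.8]
-50 24 lat [-3.7  3.7  5.7] z [16.6 22.6 25.6]
-35 25 lat [-3.6  3.3  6. ] z [17.  22.9 25. ]
al ext [-0.0865  0.026 ]
wrist 6848
-95 1160 lat [-10.8   0.1  10.9] z [24.3 30.2 32.4]
-80 2175 lat [-10.8   0.1  11.1] z [24.5 30.1 32.2]
-65 1325 lat [-10.2   0.1  10.5] z [22.2 28.8 32.2]
-50 799 lat [-5.   0.1  5.2] z [21.2 24.1 25.6]
-35 743 lat [-5.1  0.1  5.4] z [20.9 24.1 25.5]
10 187 lat [-5.  -0.3  4.9] z [21.7 24.2 25.3]
25 456 lat [-5.2  0.2  5.1] z [21.2 24.  25.3]
al ext [-0.0876  0.0375]
```

Request:
{"op": "play_rows", "data": {"commands": "0 0 -0.5 0 0 0;0 0 -0.6 0 0 0;0 0 -0.6 0 0 0;0 0 -0.35 0 0 0;-0.083 0.323 0 0 0 0;-0.083 0.323 0 0 0 0;-0.083 0.323 0 0 0 0;0 0 0 0 0 0;0 0 0 0 0 0;0 0 0 0 0 0;0 0 0 0 0 0"}}

```text
time_s: 18.7
tcp_pos: [0.6035, 0.0392, 0.0601]
ee_rot: [[0.248, -0.969, 0.0], [-0.969, -0.248, 0.0], [0.0, -0.0, -1.0]]
wrist_force: [-0.3, 0.1, -2.3]
gripper_width: 0.129
gripper_force: 30.0
```

Request:
{"op": "play_rows", "data": {"commands": "0 0 0.015 0 0 0;-0.042 0.161 0 0 0 0;-0.042 0.161 0 0 0 0;-0.042 0.161 0 0 0 0;-0.042 0.161 0 0 0 0;-0.042 0.161 0 0 0 0;0 0 0 0 0 0;0 0 0 0 0 0"}}

```text
time_s: 19.5
tcp_pos: [0.5971, 0.0638, 0.0604]
ee_rot: [[0.249, -0.968, -0.0], [-0.968, -0.249, -0.0], [0.0, 0.0, -1.0]]
wrist_force: [-0.6, 0.3, -2.9]
gripper_width: 0.124
gripper_force: 30.0
```

Request:
{"op": "play_rows", "data": {"commands": "-0.042 0.161 0 0 0 0;-0.042 0.161 0 0 0 0;-0.042 0.161 0 0 0 0;-0.042 0.161 0 0 0 0;0 0 0 0 0 0"}}

```text
time_s: 20.0
tcp_pos: [0.592, 0.0836, 0.0604]
ee_rot: [[0.25, -0.968, 0.0], [-0.968, -0.25, 0.0], [-0.0, -0.0, -1.0]]
wrist_force: [-0.6, -0.1, -1.8]
gripper_width: 0.13
gripper_force: 30.0
```

Request:
{"op": "play_rows", "data": {"commands": "-0.042 0.161 0 0 0 0;-0.042 0.161 0 0 0 0;-0.042 0.161 0 0 0 0;-0.042 0.161 0 0 0 0;-0.042 0.161 0 0 0 0;-0.042 0.161 0 0 0 0;-0.042 0.161 0 0 0 0;0 0 0 0 0 0;0 0 0 0 0 0;0 0 0 0 0 0"}}

```text
time_s: 21.0
tcp_pos: [0.5833, 0.1167, 0.0604]
ee_rot: [[0.249, -0.969, 0.0], [-0.969, -0.249, 0.0], [-0.0, -0.0, -1.0]]
wrist_force: [-0.4, 0.8, -0.9]
gripper_width: 0.122
gripper_force: 30.0
```

Request:
{"op": "play_rows", "data": {"commands": "0 0 0 0 0 0;0 0 0 0 0 0;0 0 0 0 0 0;0 0 0 0 0 0;0 0 0 0 0 0;0 0 0 0 0 0;0 0 0 0 0 0", "grip": 62}}

```text
time_s: 21.7
tcp_pos: [0.5833, 0.1167, 0.0604]
ee_rot: [[0.249, -0.969, 0.0], [-0.969, -0.249, 0.0], [-0.0, -0.0, -1.0]]
wrist_force: [0.4, -0.6, -0.1]
gripper_width: 0.663
gripper_force: 0.0
```

```bash
cat > m.py <<'E'
from h import *
import sys
tag=sys.argv[1]
s=r.sense();print(s['tcp_pos'],s['gripper_width'],s['time_s'])
T=np.array(s['tcp_pos']);cap('wrist',tag);p,X,ok=cloud(tag)
a=np.radians(14.4);bx=np.array([-np.sin(a),np.cos(a)]);by=np.array([-np.cos(a),-np.sin(a)]);M=np.array([.5795,.1345])
print('TCP al,la',(T[:2]-M)@bx,(T[:2]-M)@by)
w=X[...,:2]-M;al=w@bx*1e3;la=w@by*1e3;z=X[...,2]*1e3
m=(abs(la)<15)&(al>-150)&(al<5)&(z>50)&(z<102)&ok
for lo in range(-150,0,10):
    k=m&(al>lo)&(al<lo+10)
    if k.sum()>20:print(lo+5,k.sum(),'lat',np.percentile(la[k],[3,50,97]).round(1),'ztop',np.percentile(z[k],97).round(1))
print('al min',np.percentile(al[m],.5).round(1))
E
python3 m.py wr4
```

```text
[0.58327244 0.11669877 0.06041373] 0.6634088956514007 21.7
TCP al,la -0.01818013643345804 0.0007730621433178879
-105 944 lat [-11.1   0.3  11.8] ztop 88.3
-95 1401 lat [-11.4   0.3  11.9] ztop 88.7
-85 1331 lat [-11.1   0.3  12.2] ztop 89.2
-75 709 lat [-10.4   0.3  11. ] ztop 89.0
-65 528 lat [-5.2  0.3  5.9] ztop 83.2
-55 519 lat [-5.4  0.3  6. ] ztop 83.6
-45 503 lat [-5.5  0.3  6.1] ztop 84.1
-35 467 lat [-5.1  0.3  6.2] ztop 84.2
-25 427 lat [-5.1  0.3  5.8] ztop 84.7
-15 183 lat [-5.2  0.3  5.9] ztop 84.7
-5 992 lat [-14.3  -0.6  14.2] ztop 101.4
al min -106.1
```

Request:
{"op": "play_rows", "data": {"commands": "0.121 -0.471 0 0 0 0;0.121 -0.471 0 0 0 0;0.121 -0.471 0 0 0 0;0.121 -0.471 0 0 0 0;0.121 -0.471 -0.1 0 0 0;0 0 0 0 0 0;0 0 0 0 0 0;0 0 0 0 0 0"}}

```text
time_s: 22.55
tcp_pos: [0.6014, 0.0462, 0.0574]
ee_rot: [[0.249, -0.968, 0.0], [-0.968, -0.249, 0.0], [-0.0, -0.0, -1.0]]
wrist_force: [-0.6, -0.3, -0.6]
gripper_width: 0.706
gripper_force: 0.0
```

Request:
{"op": "play_rows", "data": {"commands": "0 0 0 0 0 0;0 0 0 0 0 0;0 0 0 0 0 0;0 0 0 0 0 0;0 0 0 0 0 0;0 0 0 0 0 0;0 0 0 0 0 0", "grip": 10}}

```text
time_s: 23.25
tcp_pos: [0.6015, 0.0461, 0.0574]
ee_rot: [[0.249, -0.969, 0.0], [-0.969, -0.249, 0.0], [-0.0, -0.0, -1.0]]
wrist_force: [0.8, -0.0, 0.9]
gripper_width: 0.285
gripper_force: 30.0
```

Request:
{"op": "play_rows", "data": {"commands": "0 0 0.04 -0.1 -0.025 0;0 0 0.05 -0.1 -0.025 0;0 0 0.04 -0.09 -0.025 0;0 0 0 0 0 0;0 0 0 0 0 0;0 0 0 0 0 0"}}

```text
time_s: 23.85
tcp_pos: [0.6012, 0.0463, 0.0612]
ee_rot: [[0.249, -0.969, 0.011], [-0.968, -0.249, -0.043], [0.045, 0.0, -0.999]]
wrist_force: [-0.5, 1.4, 0.1]
gripper_width: 0.29
gripper_force: 30.0
```

```bash
python3 m.py wr5; python3 -c "
from h import r
s=r.sense();print(s['wrist_force'],s['moment'],s['ee_rot'])"
```

```text
[0.60121143 0.04628576 0.06120539] 0.29024198136006263 23.85
TCP al,la -0.09084223914880644 0.0009086612561523854
-105 1299 lat [-12.9   0.4  12.8] ztop 92.1
-95 1235 lat [-14.3  -0.5  14.3] ztop 99.7
-85 55 lat [-12.3  -9.3  13.5] ztop 92.2
-75 35 lat [-2.6  1.   4.5] ztop 86.0
-65 361 lat [-4.8  0.4  6.2] ztop 85.6
-55 282 lat [-4.9  0.4  6.3] ztop 85.6
al min -105.5
[-0.83897349  0.67962434  0.22489392] [0.42424681 0.20631926 0.07414921] [[ 2.48553571e-01 -9.68556197e-01  1.09551314e-02]
 [-9.67592720e-01 -2.48794843e-01 -4.31909084e-02]
 [ 4.45584022e-02  1.35149134e-04 -9.99006772e-01]]
```

Request:
{"op": "play_rows", "data": {"commands": "-0.042 0.161 0 0 0 0;-0.042 0.161 0 0 0 0;-0.042 0.161 0 0 0 0;-0.042 0.161 0 0 0 0;-0.042 0.161 0 0 0 0;-0.042 0.161 0 0 0 0;0 0 0 0 0 0"}}

```text
time_s: 24.6
tcp_pos: [0.5938, 0.076, 0.0613]
ee_rot: [[0.249, -0.968, 0.012], [-0.967, -0.25, -0.043], [0.044, -0.0, -0.999]]
wrist_force: [0.7, 0.9, 0.1]
gripper_width: 0.288
gripper_force: 30.0
```

Request:
{"op": "play_rows", "data": {"commands": "-0.042 0.161 0 0 0 0;-0.042 0.161 0 0 0 0;-0.042 0.161 0 0 0 0;-0.042 0.161 0 0 0 0;0 0 0 0 0 0;0 0 0 0 0 0"}}

```text
time_s: 25.2
tcp_pos: [0.5889, 0.0951, 0.0613]
ee_rot: [[0.249, -0.968, 0.012], [-0.968, -0.249, -0.043], [0.044, -0.001, -0.999]]
wrist_force: [0.1, 2.1, 0.2]
gripper_width: 0.293
gripper_force: 30.0
```

Request:
{"op": "play_rows", "data": {"commands": "-0.042 0.161 0 0 0 0;-0.042 0.161 0 0 0 0;-0.042 0.161 0 0 0 0;-0.042 0.161 0 0 0 0;0 0 0 0 0 0;0 0 0 0 0 0"}}

```text
time_s: 25.8
tcp_pos: [0.5838, 0.1145, 0.0614]
ee_rot: [[0.249, -0.968, 0.012], [-0.968, -0.249, -0.042], [0.044, -0.001, -0.999]]
wrist_force: [0.0, 2.3, 2.0]
gripper_width: 0.287
gripper_force: 30.0
```

Request:
{"op": "play_rows", "data": {"commands": "-0.025 0.097 0 0 0 0;-0.017 0.065 0 0 0 0;0 0 0 0 0 0;0 0 0 0 0 0"}}

```text
time_s: 26.2
tcp_pos: [0.5827, 0.1186, 0.0614]
ee_rot: [[0.249, -0.969, 0.012], [-0.968, -0.249, -0.043], [0.045, -0.001, -0.999]]
wrist_force: [0.6, -0.6, 3.4]
gripper_width: 0.285
gripper_force: 30.0
```

Request:
{"op": "play_rows", "data": {"commands": "-0.008 0.032 0 0 0 0;0 0 0 0 0 0;-0.008 0.032 0 0 0 0;0 0 0 0 0 0;0 0 0 0 0 0"}}

```text
time_s: 26.7
tcp_pos: [0.5825, 0.1191, 0.0615]
ee_rot: [[0.248, -0.969, 0.011], [-0.968, -0.249, -0.045], [0.047, 0.0, -0.999]]
wrist_force: [4.3, -6.9, 1.6]
gripper_width: 0.29
gripper_force: 30.0
```

Request:
{"op": "play_rows", "data": {"commands": "-0.008 0.032 0 0 0 0;0 0 0 0 0 0;0 0 0 0 0 0"}}

```text
time_s: 27.0
tcp_pos: [0.5825, 0.1191, 0.0615]
ee_rot: [[0.248, -0.969, 0.011], [-0.968, -0.248, -0.046], [0.048, 0.0, -0.999]]
wrist_force: [5.9, -10.3, 1.0]
gripper_width: 0.285
gripper_force: 30.0
```

Request:
{"op": "play_rows", "data": {"commands": "0 0 0 0 0 0;0 0 0 0 0 0;0 0 0 0 0 0;0 0 0 0 0 0;0 0 0 0 0 0", "grip": 50}}

```text
time_s: 27.5
tcp_pos: [0.5815, 0.1218, 0.0611]
ee_rot: [[0.249, -0.968, 0.011], [-0.967, -0.249, -0.043], [0.045, 0.0, -0.999]]
wrist_force: [0.2, -0.2, 0.6]
gripper_width: 0.562
gripper_force: 0.0
```

Request:
{"op": "play_rows", "data": {"commands": "0 0 0.4 0 0 0;0 0 0.9 0 0 0;0 0 0.9 0 0 0;0 0 0.9 0.14 0.037 0;0 0 0.9 0.15 0.038 0;0 0 0 0 0 0;0 0 0 0 0 0"}}

```text
time_s: 28.2
tcp_pos: [0.582, 0.1216, 0.1828]
ee_rot: [[0.249, -0.969, 0.002], [-0.969, -0.249, 0.001], [-0.001, -0.002, -1.0]]
wrist_force: [0.2, 0.0, -0.5]
gripper_width: 0.572
gripper_force: 0.0
```

```bash
python3 m.py wr6|tail -6; python3 - <<'E'
from h import *
a=np.radians(14.4);bx=np.array([-np.sin(a),np.cos(a)]);by=np.array([-np.cos(a),-np.sin(a)]);M=np.array([.5795,.1345])
for tag in('wr6','side3'):
    p,X,ok=cloud(tag);hsv=cv2.cvtColor(p,cv2.COLOR_BGR2HSV);H=hsv[...,0]
    m=((H<8)|(H>172))&(hsv[...,1]>130)&ok&(X[...,2]>.06)&(X[...,2]<.11)&(np.linalg.norm(X[...,:2]-[.661,.118],axis=-1)<.12)
    q=X[m];al=(q[:,:2]-M)@bx*1e3;la=(q[:,:2]-M)@by*1e3;print(tag,len(q))
    for lo in range(-130,-10,15):
        k=(al>lo)&(al<lo+15)
        if k.sum()>3:print(lo,k.sum(),np.percentile(la[k],[5,50,95]).round(1),q[k,2].max().round(3))
E
```

```text
TCP al,la -0.013155243820146175 0.0007724673983531536
-35 37 lat [-7.7  1.6  9.3] ztop 91.1
-25 444 lat [-11.    0.8  12.7] ztop 92.9
-15 320 lat [-11.1   0.8  12.8] ztop 93.0
-5 375 lat [-12.4   0.8  13. ] ztop 99.9
al min -30.2
wr6 2089
-130 129 [-71.6 -67.3 -66.8] 0.099
-115 353 [-71.8 -67.9 -67.2] 0.099
-100 334 [-72.9 -68.8 -68.1] 0.099
-85 328 [-74.  -69.7 -68.9] 0.099
-70 305 [-74.7 -70.5 -69.8] 0.099
-55 406 [-80.3 -71.  -65.4] 0.099
-40 234 [-83.6 -66.6 -63.9] 0.1
side3 29
-130 8 [-72.7 -69.1 -65.7] 0.099
-115 15 [-70.9 -68.6 -67.4] 0.098
-100 6 [-72.3 -70.1 -67.3] 0.1
```

Request:
{"op": "play_rows", "data": {"commands": "0.853 -0.351 0 0 0 0;0.853 -0.351 0 0 0 0;0.853 -0.351 0 0 0 0;0.853 -0.351 0 0 0 0;0.853 -0.351 0 0 0 0;0 0 0 0 0 0;0 0 -0.6 0 0 0;0 0 -0.8 0 0 0;0 0 -0.8 0 0 0;0 0 -0.8 0 0 0;0 0 -0.6 0 0 0;0 0 0 0 0 0;0 0 0 0 0 0;0 0 0 0 0 0", "grip": 0}}

```text
time_s: 29.65
tcp_pos: [0.7104, 0.0691, 0.0747]
ee_rot: [[0.249, -0.968, 0.002], [-0.968, -0.249, 0.0], [0.0, -0.002, -1.0]]
wrist_force: [0.4, 0.5, -0.0]
gripper_width: 0.004
gripper_force: 0.0
```

Request:
{"op": "play_rows", "data": {"commands": "-0.183 -0.047 0 0 0 0;-0.183 -0.047 0 0 0 0;-0.183 -0.047 0 0 0 0;-0.158 -0.07 0 0 0 0;-0.158 -0.07 0 0 0 0;-0.158 -0.07 0 0 0 0;-0.158 -0.07 0 0 0 0;-0.168 -0.002 0 0 0 0;-0.168 -0.002 0 0 0 0;-0.168 -0.002 0 0 0 0;-0.168 -0.002 0 0 0 0;-0.168 -0.002 0 0 0 0"}}

```text
time_s: 30.85
tcp_pos: [0.6486, 0.0558, 0.0733]
ee_rot: [[0.249, -0.969, -0.0], [-0.969, -0.249, -0.0], [0.0, 0.0, -1.0]]
wrist_force: [0.5, 0.1, 0.1]
gripper_width: 0.003
gripper_force: 0.5
```

Request:
{"op": "play_rows", "data": {"commands": "-0.167 0.077 0 0 0 0;-0.167 0.077 0 0 0 0;-0.167 0.077 0 0 0 0;-0.167 0.077 0 0 0 0;-0.167 0.077 0 0 0 0;-0.1 0.129 0 0 0 0;-0.1 0.129 0 0 0 0;-0.1 0.129 0 0 0 0;-0.1 0.129 0 0 0 0;-0.1 0.129 0 0 0 0;-0.05 0.065 0 0 0 0;0 0 0 0 0 0;0 0 0 0 0 0"}}

```text
time_s: 32.15
tcp_pos: [0.6073, 0.0887, 0.0732]
ee_rot: [[0.249, -0.969, -0.001], [-0.969, -0.249, -0.0], [-0.0, 0.001, -1.0]]
wrist_force: [-0.2, -0.4, -0.1]
gripper_width: 0.006
gripper_force: 0.0
```

Request:
{"op": "play_rows", "data": {"commands": "-0.017 0.065 0 0 0 0;-0.017 0.065 0 0 0 0;0 0 0 0 0 0;0 0 0 0 0 0"}}

```text
time_s: 32.55
tcp_pos: [0.6069, 0.0901, 0.0732]
ee_rot: [[0.248, -0.969, -0.0], [-0.969, -0.248, -0.003], [0.003, 0.001, -1.0]]
wrist_force: [2.4, -8.3, -1.0]
gripper_width: 0.002
gripper_force: 4.3
```

```bash
python3 - <<'E'
from h import *
cap('side','side7')
cv2.imwrite('pics/c7.png',cv2.resize(cv2.imread('pics/side7.png')[100:200,215:335],(600,500),interpolation=2))
E
```

```text
(no output)
```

View pics/c7.png

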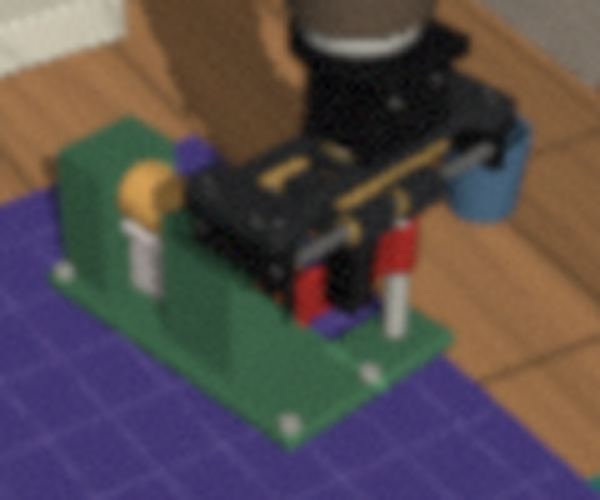

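The keeper is across the bore line against its stop, with an 8.6 N reaction. Backing off and checking.

Request:
{"op": "play_rows", "data": {"commands": "0.083 -0.323 0 0 0 0;0.083 -0.323 0 0 0 0;0.083 -0.323 0 0 0 0;0 0 0.5 0 0 0;0 0 0.9 0 0 0;0 0 0.9 0 0 0;0 0 0.9 0 0 0;0 0 0.9 0 0 0;-0.25 0.97 0 0 0 0;-0.25 0.97 0 0 0 0;-0.25 0.97 0 0 0 0;-0.25 0.97 0 0 0 0;-0.25 0.97 0 0 0 0;0 0 0 0 0 0;0 0 0 0 0 0;0 0 0 0 0 0"}}

```text
time_s: 34.2
tcp_pos: [0.5767, 0.2082, 0.1963]
ee_rot: [[0.248, -0.969, -0.0], [-0.969, -0.248, -0.0], [0.0, 0.0, -1.0]]
wrist_force: [-0.1, -0.7, -0.0]
gripper_width: 0.003
gripper_force: 0.0
```

```bash
python3 m.py wr8|tail -6; python3 - <<'E'
from h import *
a=np.radians(14.4);bx=np.array([-np.sin(a),np.cos(a)]);by=np.array([-np.cos(a),-np.sin(a)]);M=np.array([.5795,.1345])
p,X,ok=cloud('wr8');hsv=cv2.cvtColor(p,cv2.COLOR_BGR2HSV);H=hsv[...,0]
m=((H<8)|(H>172))&(hsv[...,1]>130)&ok&(X[...,2]>.06)&(X[...,2]<.11)
q=X[m];al=(q[:,:2]-M)@bx*1e3;la=(q[:,:2]-M)@by*1e3;print(len(q))
for lo in range(-95,30,15):
    k=(la>lo)&(la<lo+15)
    if k.sum()>3:print(lo,k.sum(),np.percentile(al[k],[5,50,95]).round(1))
print(r.sense()['wrist_force'])
E
```

```text
TCP al,la 0.07209685381461738 -0.015574286027668855
-35 374 lat [-14.3  -3.    9.3] ztop 98.3
-25 403 lat [-11.2  -0.2  12.3] ztop 92.9
-15 395 lat [-11.3  -0.1  12.1] ztop 92.8
-5 409 lat [-11.9   0.   12.2] ztop 93.3
al min -39.5
1468
-95 71 [-43.2 -35.8 -29. ]
-80 336 [-45.2 -31.5 -26.3]
-65 218 [-38.9 -35.1 -33.4]
-50 211 [-38.7 -35.  -33.4]
-35 207 [-38.6 -35.  -33.4]
-20 214 [-38.6 -35.  -33.4]
-5 211 [-38.6 -35.  -22.8]
[ 0.07994469 -0.17162094 -0.1826091 ]
```

View pics/wr8.png

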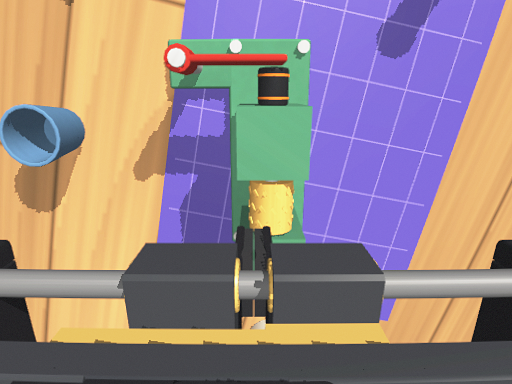

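The keeper plate from (176,57) to (287,60) is parallel to the stop, so it is shut. The knob at (273,85) is against the block, the roller at (270,207) is seated, and the robot is clear.

```bash
python3 -c "
from h import r
print(r.finish_job())"
```

```text
the job is handed in; nothing more can be done
None
```

I handed the job in at about 34 s of robot time. The last camera check showed the brass roller seated, the axle home against the block and the keeper shut. The hand-in call returned no verdict, so the official result is not known.

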